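Match the thread to the leather kits

ROBOT

A 7-joint arm with a two-finger parallel gripper is mounted at the origin on the work surface. World frame = base frame: x ahead of the robot, y to its left, z up, the work surface at z = 0. Lengths are in m, angles in rad, forces in N, time in s.
With the tool pointing down it reaches from about 0.425 to 0.875 m from the base axis. Payload 4.7 kg.
Tool frame: the origin (TCP) lies midway between the tips of the shut fingers; the grasp point (between the pads) lies 19 mm behind it; z points along the fingers, y is the line along which they close (so a half turn about z gives the same grasp; the last joint's range is limited). The gripper opens to 87 mm and grips with 3 to 60 N. Pads are 19 mm wide; open, the fingers measure 117 mm over their backs; the gripper's body (75 mm by 190 mm) begins 51 mm behind the grasp point.
Start: joints at [1.137, 0.321, -0.07, 1.45, 0.023, 1.371, -0.057], TCP at [0.281, -0.586, 0.223] pointing down, gripper open.
Joint ranges: [-2.86, 2.86], [-0.3, 2.09], [-1.38, 1.24], [0.06, 2.45], [-1.56, 4.7], [0.09, 2.05], [-2.69, 2.69]. Speed limits (rad/s): [2.57, 2.57, 3.14, 3.14, 3.14, 3.14, 3.14].

INTERFACE

Orientations are given as a 3x3 rotation matrix whose columns are the frame's x, y, z axes.
In Python, from cell import r gives the robot as it stands.
- The arm moves only by the shell command python3 -m crank 'ROWS'. ROWS is JSON, a list of rows, each a list of 3 entries, a list of its own where there are three numbers: the turn, a rotation vector about the tool's x, y, z in rad, then the shift along the tool's x, y, z in mm, then the opening, from 0 (shut) to 1 (fully open). A call has 1 to 8 rows; each row shifts and turns the commanded pose from where the row before left it, along the tool's axes as they then stand; what a row does not reach is not made up. A row lasts 1/12 s, in which the tool goes at most 41.7 mm and 7.16 degrees, less where a joint would pass 70% of its speed; a pose out of reach is approached as far as the arm can. A call is refused whole if a number of a shift passes 41.7 or a number of a turn 0.125, either way. A call with a gripper value outside its range is refused whole. The fingers move at their own pace and stop on an object; the grip force is fixed at half the most. Time passes only in rows, so rows that do not move let the fingers close. It gives the time, the measured TCP pose, the force, the opening and the grip force at its end, in the units of the state.
- r.sense(): the state, without advancing time (a new reading comes with each control period).
- r.capture(name): name is "side" or "top"; returns a dict with "pixels" (400x640x3 uint8, blue, green, red), "range_z" (400x640 float32, m along the optical axis (not along the pixel's ray), 0 where there is no reading), "mtx" (3x3 intrinsics, pixels), "k1" (the pictures are not rectified: a ray, as slopes to the right and down, at radius r is drawn at 1 + k1 r^2 times it, then the intrinsics apply), "R" (3x3) and "t" (3): a world point X has camera coordinates R X + t. Camera axes: x right, y down, z forward; pixel columns grow to the right and rows downward; lengths in m; the calibration is good to about 2 mm. A picture is of the moment at which its call begins.
- r.close_job(): hands the job in; it is judged then, once.
The state is a dict: "time": time; "joints": joint angles; "qvel": joint speeds; "tau": joint torques, N m; "eef_pos": TCP position; "eef_rot": TCP orientation; "wrist_force": force on the tool from outside, world axes, zero at the start; "wrist_torque": the same for the moment, N m; "finger_gap": opening from 0.0 (shut) to 1.0 (fully open); "grasp_force": force on a finger pad.
Only numpy, scipy, OpenCV 4.12 (cv2) and the standard library are available. Lean on these libraries where they do the work, as an engineer would, in place of code of your own. Each camera call takes 0.05 s, during which the arm holds its last target. There are 200 camera calls.

TASK

Four card-holder kits are laid out in plywood trays, one each in black, tan, red and green leather. Give every kit its sewing thread: stand the spool of the same colour upright on the floor of the empty square compartment of that tray. Leave the blue spool and the red dye bottle standing where they are.

Things in the scene. Friction and masses are not known exactly. Their poses are not given: they have to be found in the camera images.
- spool_black_center (a point): black waxed thread wound on a cardboard tube: an upright cylinder of black thread 44 mm in diameter and 60 mm high, with the brown tube end (23 mm in diameter) standing 6 mm proud on top, 66 mm high in all, about 90 g. The point is on its axis, 33 mm above its underside; z up when it stands.
- spool_tan_center (a point): tan waxed thread wound on a cardboard tube: an upright cylinder of tan thread 44 mm in diameter and 60 mm high, with the brown tube end (23 mm in diameter) standing 6 mm proud on top, 66 mm high in all, about 90 g. The point is on its axis, 33 mm above its underside; z up when it stands.
- spool_red_center (a point): red waxed thread wound on a cardboard tube: an upright cylinder of red thread 44 mm in diameter and 60 mm high, with the brown tube end (23 mm in diameter) standing 6 mm proud on top, 66 mm high in all, about 90 g. The point is on its axis, 33 mm above its underside; z up when it stands.
- spool_green_center (a point): green waxed thread wound on a cardboard tube: an upright cylinder of green thread 44 mm in diameter and 60 mm high, with the brown tube end (23 mm in diameter) standing 6 mm proud on top, 66 mm high in all, about 90 g. The point is on its axis, 33 mm above its underside; z up when it stands.
- spool_blue_center (a point): blue waxed thread wound on a cardboard tube: an upright cylinder of blue thread 44 mm in diameter and 60 mm high, with the brown tube end (23 mm in diameter) standing 6 mm proud on top, 66 mm high in all, about 90 g. The point is on its axis, 33 mm above its underside; z up when it stands. No tray is blue: it stays where it is.
- dye_red_center (a point): small bottle of red leather dye, not thread: red body 36 mm in diameter with a paper band and a narrow white cap, 82 mm high in all. The point is on its axis, 41 mm above its underside. It stays where it is.
- tray_black_bay (a point): empty, almost square compartment of the fixed plywood tray holding black leather panels. Point: centre of its floor, 4 mm above the bench. Inside 62 mm (x) by 64 mm (y); walls 4 mm thick, tops 18 mm above the bench. Tray 154 (x) by 116 mm (y), centre (42, -22) mm from the point: panels on the +x side, rivets on the -y side, none above the walls. Low tools lying about are under 25 mm high.
- tray_tan_bay (a point): empty, almost square compartment of the fixed plywood tray holding tan leather panels. Point: centre of its floor, 4 mm above the bench. Inside 62 mm (x) by 64 mm (y); walls 4 mm thick, tops 18 mm above the bench. Tray 154 (x) by 116 mm (y), centre (42, -22) mm from the point: panels on the +x side, rivets on the -y side, none above the walls. Low tools lying about are under 25 mm high.
- tray_red_bay (a point): empty, almost square compartment of the fixed plywood tray holding red leather panels. Point: centre of its floor, 4 mm above the bench. Inside 62 mm (x) by 64 mm (y); walls 4 mm thick, tops 18 mm above the bench. Tray 154 (x) by 116 mm (y), centre (42, -22) mm from the point: panels on the +x side, rivets on the -y side, none above the walls. Low tools lying about are under 25 mm high.
- tray_green_bay (a point): empty, almost square compartment of the fixed plywood tray holding green leather panels. Point: centre of its floor, 4 mm above the bench. Inside 62 mm (x) by 64 mm (y); walls 4 mm thick, tops 18 mm above the bench. Tray 154 (x) by 116 mm (y), centre (42, -22) mm from the point: panels on the +x side, rivets on the -y side, none above the walls. Low tools lying about are under 25 mm high.

How it is judged:
By the outcome, as a careful person would: the job done as asked, in the order asked, and still so for the second after the job is handed in, with the robot touching nothing.
It also fails if it takes over 102 s, if anything falls off the work surface, if the arm or the gripper's body presses on something with over 40 N, if the wrist force passes 120 N, or if a joint passes its speed limit or range.

## Working session

There is one attempt and no reset: what is moved stays moved. The work goes in short steps, Python scripts to look and compute and a shell command to move; the robot and the scene stay as the last step left them, time stands still between calls to the robot, and variables do not carry over. Pictures are saved under pics/ and viewed, at most 14 in all, crops included, and the job is handed in when it is done.

```bash
mkdir -p pics; ls
python3 - <<'E'
from cell import r
import cv2,numpy as np
for n in("top","side"):
    c=r.capture(n); cv2.imwrite(f"pics/{n}0.png",c["pixels"]); np.savez(f"/tmp/{n}0.npz",**c)
    print(n,c["mtx"].tolist(),c["k1"],(-c["R"].T@c["t"]).round(3),c["R"].round(2).tolist())
s=r.sense();print(s["time"],s["eef_pos"],s["eef_rot"],s["wrist_force"])
E
```

```text
pics
top [[463.1285611420634, 0.0, 325.08813046695167], [0.0, 463.1285611420634, 195.60698063031802], [0.0, 0.0, 1.0]] -0.10182634314115363 [ 0.292 -0.008  1.213] [[-0.02, -1.0, -0.02], [-0.98, 0.03, -0.2], [0.2, 0.01, -0.98]]
side [[423.5103865793269, 0.0, 311.6077476775873], [0.0, 423.5103865793269, 201.72896075243705], [0.0, 0.0, 1.0]] -0.11688609098917215 [0.108 0.565 0.797] [[-0.78, -0.63, 0.02], [-0.46, 0.56, -0.69], [0.42, -0.55, -0.73]]
0.1 [ 0.28120634 -0.58548092  0.22157561] [[ 9.01381883e-01  4.33024307e-01 -8.06466891e-04]
 [ 4.33025052e-01 -9.01380608e-01  1.51786901e-03]
 [-6.96594400e-05 -1.71740000e-03 -9.99998523e-01]] [ 0.731899   -0.43806583 -0.60121272]
```

View pics/top0.png

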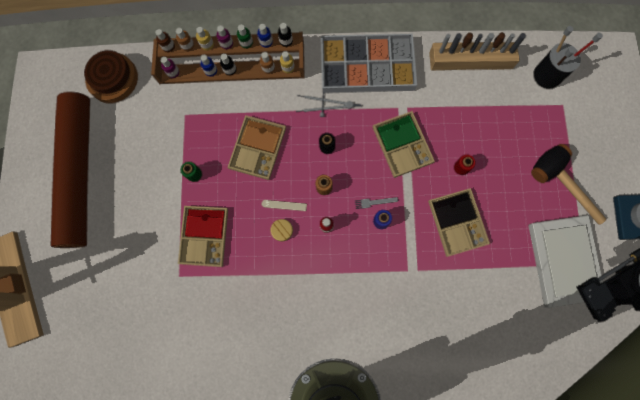

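View pics/side0.png

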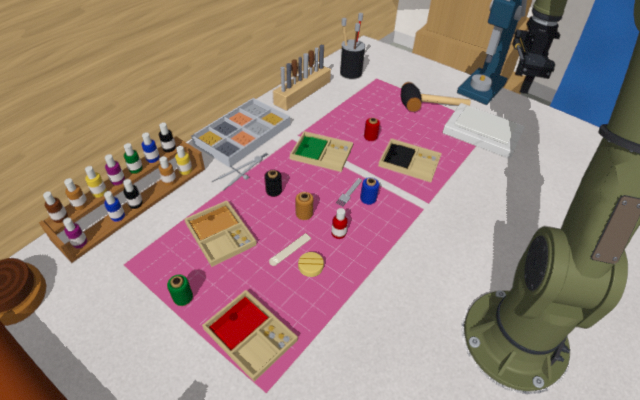

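The top view shows the green (191,171), black (327,143), tan (324,184), red (464,164) and blue (382,218) spools and the dye bottle (326,224). The trays are tan (257,147), red (204,236), green (404,143) and black (460,222), with each bay at the lower left. The side view agrees.

```bash
cat > h.py <<'E'
import cv2,numpy as np
def rays(c,px):
    k=float(c["k1"]); px=np.asarray(px,float).reshape(-1,1,2)
    n=cv2.undistortPoints(px,c["mtx"],np.array([k,0,0,0,0])).reshape(-1,2)
    return np.c_[n,np.ones(len(n))]@c["R"], -c["R"].T@c["t"]
def onplane(c,px,z):
    d,o=rays(c,px); return o+d*((z-o[2])/d[:,2])[:,None]
def cloud(c):
    v,u=np.mgrid[:400,:640]; d,o=rays(c,np.c_[u.ravel(),v.ravel()])
    z=c["range_z"].reshape(-1,1); P=o+d*z; P[z[:,0]==0]=np.nan
    return P.reshape(400,640,3)
def spools(c,zlo=.05,zhi=.09,box=(.25,.75,-.5,.5)):
    P=cloud(c); m=(P[...,2]>zlo)&(P[...,2]<zhi)&(P[...,0]>box[0])&(P[...,0]<box[1])&(P[...,1]>box[2])&(P[...,1]<box[3])
    n,l,s,ce=cv2.connectedComponentsWithStats(m.astype(np.uint8))
    out=[]
    for i in range(1,n):
        if s[i,4]<25: continue
        Q=P[l==i]; hi=Q[:,2]>np.percentile(Q[:,2],50)
        lo_,hi_=Q.min(0),Q.max(0)
        out.append((ce[i].round(),s[i,4],((lo_+hi_)/2).round(4),(hi_-lo_).round(3),Q.mean(0).round(4),np.median(c["pixels"][l==i],0)))
    return out
E
python3 - <<'E'
from h import *
c=dict(np.load("/tmp/top0.npz"))
for o in spools(c): print(*o)
s=dict(np.load("/tmp/side0.npz")); print("side")
for o in spools(s): print(*o)
hsv=cv2.cvtColor(c["pixels"],cv2.COLOR_BGR2HSV)
pink=cv2.inRange(hsv,(155,90,40),(174,255,255))
m=cv2.morphologyEx(cv2.bitwise_not(pink),cv2.MORPH_OPEN,np.ones((3,3)))
m[:108]=0
vis=c["pixels"].copy()
cs,_=cv2.findContours(m,cv2.RETR_LIST,cv2.CHAIN_APPROX_NONE)
for k in cs:
    a=cv2.contourArea(k)
    if not 1500<a<5000: continue
    W=onplane(c,k.reshape(-1,2),.012)[:,:2]
    (ce,sz,an)=cv2.minAreaRect((W*1000).astype(np.float32))
    b=cv2.boxPoints((ce,sz,an)); 
    e=b[1]-b[0]; f=b[2]-b[1]; L=e if np.hypot(*e)>np.hypot(*f) else f
    if L[0]<0: L=-L
    y=np.arctan2(L[1],L[0]); R=np.array([[np.cos(y),-np.sin(y)],[np.sin(y),np.cos(y)]])
    bay=np.array(ce)-R@[42,-22]
    print(k.reshape(-1,2).mean(0).round(),"ctr",np.round(ce,1),"size",np.round(sz,1),"yaw",round(np.degrees(y),1),"bay",bay.round(1))
    cv2.drawContours(vis,[k],-1,(255,255,0),1)
    B=np.r_[bay/1000,.004]; q=c["R"]@B+c["t"]
    p,_=cv2.projectPoints(B.reshape(1,3),cv2.Rodrigues(c["R"])[0],c["t"],c["mtx"],np.array([float(c["k1"]),0,0,0,0])); p=p.ravel()
    cv2.circle(vis,(int(p[0]),int(p[1])),2,(0,0,255),-1)
cv2.imwrite("pics/vis.png",cv2.resize(vis[100:290,170:550],None,fx=2,fy=2))
E
```

```text
[327. 140.] 226 [ 0.6706 -0.0007  0.0606] [0.044 0.042 0.021] [ 0.6686 -0.0009  0.0613] [15.  18.  26.5]
[466. 162.] 227 [ 0.6014 -0.3613  0.0611] [0.042 0.045 0.02 ] [ 0.5998 -0.359   0.0605] [16. 17. 90.]
[188. 169.] 231 [0.6043 0.3638 0.0615] [0.043 0.045 0.02 ] [0.6027 0.3619 0.0613] [29. 56. 34.]
[324. 183.] 231 [0.5563 0.0098 0.0615] [0.042 0.041 0.021] [0.5558 0.0099 0.0615] [38. 66. 97.]
[383. 218.] 226 [ 0.4614 -0.1368  0.0607] [0.041 0.041 0.021] [ 0.461  -0.1359  0.0615] [80. 38. 39.]
[327. 223.] 149 [0.4521 0.006  0.0682] [0.034 0.033 0.036] [0.4511 0.0057 0.0647] [41. 36. 99.]
side
[373. 123.] 134 [ 0.5977 -0.3606  0.0593] [0.043 0.047 0.018] [ 0.5952 -0.3548  0.0594] [ 21.  23. 146.]
[272. 176.] 198 [0.6676 0.0024 0.0595] [0.044 0.043 0.019] [0.6656 0.0055 0.0607] [30.5 33.  52.5]
[370. 184.] 203 [ 0.4585 -0.1353  0.0604] [0.043 0.045 0.02 ] [ 0.4579 -0.1305  0.0607] [135.  58.  47.]
[304. 199.] 223 [0.5555 0.0124 0.0596] [0.044 0.044 0.019] [0.553  0.0167 0.0606] [ 52. 104. 153.]
[340. 217.] 188 [0.4502 0.01   0.068 ] [0.033 0.034 0.036] [0.4485 0.0127 0.0651] [ 83.  76. 173.]
[177. 284.] 341 [0.6019 0.3651 0.0596] [0.044 0.043 0.019] [0.5986 0.3664 0.0607] [43. 94. 37.]
[458. 222.] ctr [ 452.6 -340.1] size [157.9 124.6] yaw 14.3 bay [ 406.5 -329.2]
[257. 147.] ctr [673.4 191.3] size [122.5 161. ] yaw -17.8 bay [640.2 225.1]
```

View pics/vis.png

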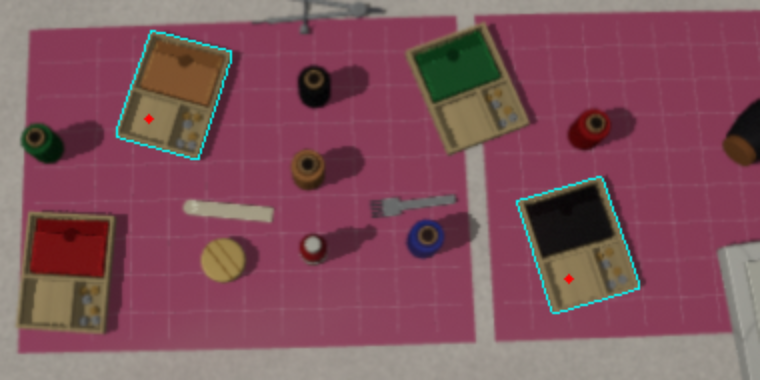

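The tan and black bays (red dots) sit in the right compartments. Red touches the mat's edge and green touches the gap in the mat, so those two need a saturation mask.

Run:
```python
from h import *
c=dict(np.load("/tmp/top0.npz"))
hsv=cv2.cvtColor(c["pixels"],cv2.COLOR_BGR2HSV)
pink=cv2.inRange(hsv,(155,90,40),(174,255,255))
vis=c["pixels"].copy()
P=cloud(c)
gray=cv2.inRange(hsv,(0,0,0),(180,48,255))
for name,(u0,u1,v0,v1) in dict(black=(425,495,184,260),tan=(225,290,110,184),red=(172,232,200,270),green=(368,440,106,180)).items():
    m=np.zeros((400,640),np.uint8); sub=np.s_[v0:v1,u0:u1]
    m[sub]=cv2.bitwise_not(pink|gray)[sub]
    m=cv2.morphologyEx(cv2.morphologyEx(m,cv2.MORPH_OPEN,np.ones((3,3))),cv2.MORPH_CLOSE,np.ones((5,5)))
    k=max(cv2.findContours(m,cv2.RETR_EXTERNAL,cv2.CHAIN_APPROX_NONE)[0],key=cv2.contourArea)
    W=onplane(c,k.reshape(-1,2),.012)[:,:2]
    (ce,sz,an)=cv2.minAreaRect((W*1000).astype(np.float32))
    b=cv2.boxPoints((ce,sz,an)); e=b[1]-b[0]; f=b[2]-b[1]; L=e if np.hypot(*e)>np.hypot(*f) else f
    if L[0]<0: L=-L
    y=np.arctan2(L[1],L[0]); R=np.array([[np.cos(y),-np.sin(y)],[np.sin(y),np.cos(y)]])
    bay=np.array(ce)-R@[42,-22]
    print(name,"ctr",np.round(ce,1),"size",np.round(sz,1),"yaw",round(np.degrees(y),1),"bay",bay.round(1))
    dist=np.array([float(c["k1"]),0,0,0,0]); rv=cv2.Rodrigues(c["R"])[0]
    sq=np.array([[x*31,yy*32] for x,yy in((-1,-1),(-1,1),(1,1),(1,-1))])@R.T+bay
    q=cv2.projectPoints(np.c_[sq/1000,[.004]*4],rv,c["t"],c["mtx"],dist)[0]
    # height of bay centre
    p=cv2.projectPoints(np.r_[bay/1000,.004].reshape(1,3),rv,c["t"],c["mtx"],dist)[0].ravel().round().astype(int)
    print("  floor z",np.median(P[p[1]-3:p[1]+4,p[0]-3:p[0]+4,2]).round(4))
    cv2.polylines(vis,[(q*16).astype(np.int32)],True,(255,0,255),1,shift=4)
    cv2.drawContours(vis,[k],-1,(255,255,0),1)
cv2.imwrite("pics/vis2.png",cv2.resize(vis[100:290,170:550],None,fx=2,fy=2))
```

```text
black ctr [ 452.6 -340.1] size [157.9 124.6] yaw 14.3 bay [ 406.5 -329.2]
  floor z nan
tan ctr [673.4 191.3] size [122.5 161. ] yaw -17.8 bay [640.2 225.1]
  floor z 0.0044
red ctr [434.2 334.8] size [125.5 158.2] yaw -4.6 bay [394.1 360.1]
  floor z 0.0034
green ctr [ 671.4 -205.7] size [160.1 124. ] yaw 19.4 bay [ 624.4 -199. ]
  floor z 0.0037
```

View pics/vis2.png

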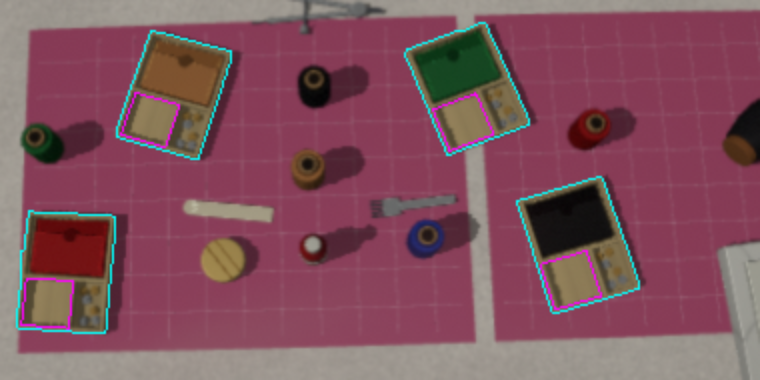

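The magenta squares fit the bay floors in all four trays, and the floor height reads about 4 mm where the range is valid. I'll move clear, then turn the tool so that its x axis lies along world y and its y axis along world x.

```bash
python3 -m crank '[[[0,0,0],[22,-17,0],1],[[0,0,0],[22,-17,0],1],[[0,0,0],[22,-17,0],1],[[0,0,0],[22,-17,0],1],[[0,0,0],[22,-17,0],1],[[0,0,0],[22,-17,0],1],[[0,0,0],[22,-17,0],1],[[0,0,0],[22,-17,0],1]]'
python3 -m crank '[[[0,0,-0.1123],[0,0,0],1],[[0,0,-0.1123],[0,0,0],1],[[0,0,-0.1123],[0,0,0],1],[[0,0,-0.1123],[0,0,0],1],[[0,0,-0.1123],[0,0,0],1]]'
python3 -m crank '[[[0,0,-0.1123],[0,0,0],1],[[0,0,-0.1123],[0,0,0],1],[[0,0,-0.1123],[0,0,0],1],[[0,0,-0.1123],[0,0,0],1],[[0,0,-0.1123],[0,0,0],1],[[0,0,0],[0,0,0],1]]'
```

```text
time: 0.77
eef_pos: [0.3814, -0.3856, 0.2222]
eef_rot: [[0.901, 0.433, -0.001], [0.433, -0.901, 0.0], [-0.0, -0.001, -1.0]]
wrist_force: [0.8, 1.0, 0.8]
finger_gap: 0.999
grasp_force: 0.0
time: 1.18
eef_pos: [0.381, -0.3868, 0.2221]
eef_rot: [[0.528, 0.85, -0.001], [0.85, -0.528, 0.001], [0.0, -0.001, -1.0]]
wrist_force: [-0.5, 0.0, -0.2]
finger_gap: 1.001
grasp_force: 0.0
time: 1.68
eef_pos: [0.3809, -0.387, 0.2221]
eef_rot: [[-0.003, 1.0, -0.001], [1.0, 0.003, 0.001], [0.001, -0.001, -1.0]]
wrist_force: [0.1, 0.2, 0.1]
finger_gap: 0.999
grasp_force: 0.0
```

```bash
python3 -m crank '[[[0,0,0],[3.25,27.4,10],1],[[0,0,0],[3.25,27.4,10],1],[[0,0,0],[3.25,27.4,10],1],[[0,0,0],[3.25,27.4,10],1],[[0,0,0],[3.25,27.4,10],1],[[0,0,0],[3.25,27.4,10],1],[[0,0,0],[3.25,27.4,10],1],[[0,0,0],[3.25,27.4,10],1]]'
python3 -m crank '[[[0,0,0],[0,0,0],1],[[0,0,0],[0,0,22],1],[[0,0,0],[0,0,22],1],[[0,0,0],[0,0,22],1],[[0,0,0],[0,0,22],1],[[0,0,0],[0,0,22],1],[[0,0,0],[0,0,0],1]]'
python3 -m crank '[[[0,0,0],[0,0,0],0],[[0,0,0],[0,0,0],0],[[0,0,0],[0,0,0],0],[[0,0,0],[0,0,0],0],[[0,0,0],[0,0,0],0],[[0,0,0],[0,0,0],0],[[0,0,0],[0,0,0],0],[[0,0,0],[0,0,0],0]]'
```

```text
time: 2.35
eef_pos: [0.6014, -0.3609, 0.1414]
eef_rot: [[0.004, 1.0, -0.001], [1.0, -0.004, 0.0], [0.0, -0.001, -1.0]]
wrist_force: [-0.3, 0.6, 0.6]
finger_gap: 1.0
grasp_force: 0.0
time: 2.93
eef_pos: [0.5963, -0.3597, 0.027]
eef_rot: [[0.003, 1.0, -0.008], [1.0, -0.003, 0.004], [0.004, -0.008, -1.0]]
wrist_force: [-2.3, 0.0, -0.7]
finger_gap: 1.0
grasp_force: 0.0
time: 3.6
eef_pos: [0.6008, -0.3612, 0.033]
eef_rot: [[-0.0, 1.0, 0.001], [1.0, 0.0, -0.0], [-0.0, 0.001, -1.0]]
wrist_force: [0.9, 0.1, 0.8]
finger_gap: 0.5
grasp_force: 30.0
```

```bash
python3 -m crank '[[[0,0,0],[0,0,-10],0],[[0,0,0],[0,0,-20],0],[[0,0,0],[0,0,-20],0],[[0,0,0],[0,0,-20],0],[[0,0,0],[0,0,-20],0],[[0,0,0],[0,0,-20],0],[[0,0,0],[0,0,0],0]]'
python3 -m crank '[[[0,0,0],[30,-8.6,0],0],[[0,0,0],[30,-8.6,0],0],[[0,0,0],[30,-8.6,0],0],[[0,0,0],[30,-8.6,0],0],[[0,0,0],[30,-8.6,0],0],[[0,0,0],[30,-8.6,0],0],[[0,0,0],[30,-8.6,0],0],[[0,0,0],[30,-8.6,0],0]]'
python3 -m crank '[[[0,0,0],[30,-8.6,0],0],[[0,0,0],[30,-8.6,0],0],[[0,0,0],[30,-8.6,0],0],[[0,0,0],[30,-8.6,0],0],[[0,0,0],[30,-8.6,0],0],[[0,0,0],[30,-8.6,0],0],[[0,0,0],[30,-8.6,0],0],[[0,0,0],[30,-8.6,0],0]]'
python3 -m crank '[[[0,0,0],[30,-8.6,0],0],[[0,0,0],[30,-8.6,0],0],[[0,0,0],[30,-8.6,0],0],[[0,0,0],[30,-8.6,0],0],[[0,0,0],[30,-8.6,0],0],[[0,0,0],[30,-8.6,0],0],[[0,0,0],[20,-8.6,0],0],[[0,0,0],[10,-8.6,0],0]]'
python3 -m crank '[[[0,0,0],[20,0,0],0],[[0,0,0],[10,0,0],0],[[0,0,0],[0,0,0],0],[[0,0,0],[0,0,0],0]]'
python3 - <<'E'
from h import *
from cell import r
c=r.capture("side"); cv2.imwrite("pics/s1.png",c["pixels"])
E
```

```text
time: 4.18
eef_pos: [0.6027, -0.3623, 0.1483]
eef_rot: [[0.0, 1.0, 0.007], [1.0, -0.0, -0.004], [-0.004, 0.007, -1.0]]
wrist_force: [1.3, -0.6, -0.3]
finger_gap: 0.5
grasp_force: 30.0
time: 4.85
eef_pos: [0.5303, -0.1197, 0.1419]
eef_rot: [[0.0, 1.0, -0.001], [1.0, -0.0, 0.0], [0.0, -0.001, -1.0]]
wrist_force: [1.0, -0.2, -0.5]
finger_gap: 0.494
grasp_force: 30.0
time: 5.52
eef_pos: [0.4616, 0.12, 0.1421]
eef_rot: [[0.0, 1.0, -0.001], [1.0, -0.0, -0.001], [-0.001, -0.001, -1.0]]
wrist_force: [1.1, 0.3, 0.0]
finger_gap: 0.498
grasp_force: 30.0
time: 6.18
eef_pos: [0.3921, 0.332, 0.1423]
eef_rot: [[-0.004, 1.0, -0.001], [1.0, 0.004, 0.002], [0.002, -0.001, -1.0]]
wrist_force: [0.3, -0.6, -1.5]
finger_gap: 0.495
grasp_force: 30.0
time: 6.52
eef_pos: [0.3933, 0.3587, 0.142]
eef_rot: [[-0.001, 1.0, -0.001], [1.0, 0.001, -0.001], [-0.001, -0.001, -1.0]]
wrist_force: [-0.2, -0.9, -1.6]
finger_gap: 0.496
grasp_force: 30.0
```

View pics/s1.png

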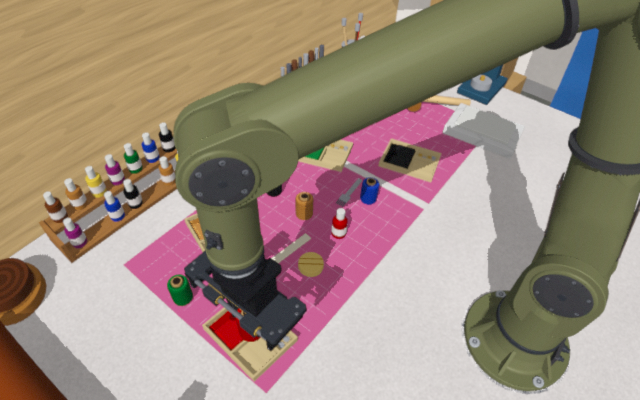

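```bash
python3 -m crank '[[[0,0,0],[1,0,20],0],[[0,0,0],[0,0,20],0],[[0,0,0],[0,0,20],0],[[0,0,0],[0,0,20],0],[[0,0,0],[0,0,14],0],[[0,0,0],[0,0,7],0],[[0,0,0],[0,0,3],0],[[0,0,0],[0,0,0],0]]'
python3 -m crank '[[[0,0,0],[0,0,0],1],[[0,0,0],[0,0,0],1],[[0,0,0],[0,0,0],1],[[0,0,0],[0,0,0],1],[[0,0,0],[0,0,0],1],[[0,0,0],[0,0,0],1]]'
python3 -m crank '[[[0,0,0],[0,0,-10],1],[[0,0,0],[0,0,-20],1],[[0,0,0],[0,0,-20],1],[[0,0,0],[0,0,-20],1],[[0,0,0],[0,0,-20],1],[[0,0,0],[0,0,-14],1]]'
```

```text
time: 7.23
eef_pos: [0.3941, 0.3594, 0.0384]
eef_rot: [[0.0, 1.0, -0.0], [1.0, -0.0, -0.0], [-0.0, -0.0, -1.0]]
wrist_force: [-1.6, 0.9, -1.3]
finger_gap: 0.5
grasp_force: 30.0
time: 7.73
eef_pos: [0.3942, 0.36, 0.0388]
eef_rot: [[-0.0, 1.0, 0.001], [1.0, 0.0, 0.0], [0.0, 0.001, -1.0]]
wrist_force: [-0.7, -0.1, 0.0]
finger_gap: 0.866
grasp_force: 0.0
time: 8.23
eef_pos: [0.3944, 0.3607, 0.1452]
eef_rot: [[-0.0, 1.0, 0.002], [1.0, 0.0, 0.001], [0.001, 0.002, -1.0]]
wrist_force: [0.3, 0.6, 1.1]
finger_gap: 0.999
grasp_force: 0.0
```

```bash
python3 -m crank '[[[0,0,0],[0.5,28,0],1],[[0,0,0],[0.5,28,0],1],[[0,0,0],[0.5,28,0],1],[[0,0,0],[0.5,28,0],1],[[0,0,0],[0.5,28,0],1],[[0,0,0],[0.5,28,0],1],[[0,0,0],[0.5,28,0],1],[[0,0,0],[0.5,13,0],1]]'
python3 -m crank '[[[0,0,0],[0,0,0],1],[[0,0,0],[0,0,22],1],[[0,0,0],[0,0,22],1],[[0,0,0],[0,0,22],1],[[0,0,0],[0,0,22],1],[[0,0,0],[0,0,22],1],[[0,0,0],[0,0,0],1]]'
python3 -m crank '[[[0,0,0],[0,0,0],0],[[0,0,0],[0,0,0],0],[[0,0,0],[0,0,0],0],[[0,0,0],[0,0,0],0],[[0,0,0],[0,0,0],0],[[0,0,0],[0,0,0],0],[[0,0,0],[0,0,0],0],[[0,0,0],[0,0,0],0]]'
python3 - <<'E'
from h import *
from cell import r
c=r.capture("side"); cv2.imwrite("pics/s2.png",c["pixels"])
c=r.capture("top"); cv2.imwrite("pics/t2.png",cv2.resize(c["pixels"][100:290,170:550],None,fx=2,fy=2))
for o in spools(c,box=(.3,.5,.3,.42)): print(*o)
E
```

```text
time: 8.9
eef_pos: [0.6069, 0.3622, 0.1426]
eef_rot: [[0.004, 1.0, 0.001], [1.0, -0.004, -0.0], [-0.0, 0.001, -1.0]]
wrist_force: [0.5, -1.6, 0.4]
finger_gap: 1.001
grasp_force: 0.0
time: 9.48
eef_pos: [0.5991, 0.3621, 0.0281]
eef_rot: [[-0.001, 1.0, -0.007], [1.0, 0.001, -0.004], [-0.004, -0.007, -1.0]]
wrist_force: [-1.0, -0.4, -1.5]
finger_gap: 0.999
grasp_force: 0.0
time: 10.15
eef_pos: [0.6034, 0.3639, 0.0329]
eef_rot: [[0.0, 1.0, 0.001], [1.0, -0.0, 0.0], [0.0, 0.001, -1.0]]
wrist_force: [1.0, -0.7, 1.3]
finger_gap: 0.503
grasp_force: 30.0
[188. 250.] 245 [0.3925 0.3572 0.062 ] [0.04  0.043 0.023] [0.3922 0.3558 0.065 ] [ 25.  29. 112.]
```

View pics/s2.png

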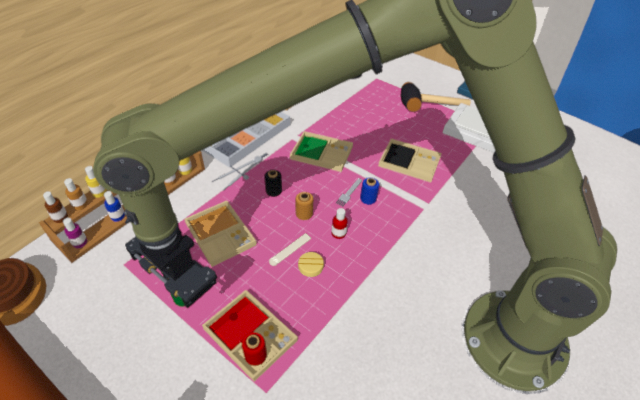

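The red spool stands upright in the red bay at (255,348), and green is gripped. Next, green goes to its bay.

```bash
python3 -m crank '[[[0,0,0],[0,0,-10],0],[[0,0,0],[0,0,-20],0],[[0,0,0],[0,0,-20],0],[[0,0,0],[0,0,-20],0],[[0,0,0],[0,0,-20],0],[[0,0,0],[0,0,-20],0],[[0,0,0],[-15,1,0],0],[[0,0,0],[-30,1,0],0]]'
python3 -m crank '[[[0,0,0],[-30,1,0],0],[[0,0,0],[-30,1,0],0],[[0,0,0],[-30,1,0],0],[[0,0,0],[-30,1,0],0],[[0,0,0],[-30,1,0],0],[[0,0,0],[-30,1,0],0],[[0,0,0],[-30,1,0],0],[[0,0,0],[-30,1,0],0]]'
python3 -m crank '[[[0,0,0],[-30,1,0],0],[[0,0,0],[-30,1,0],0],[[0,0,0],[-30,1,0],0],[[0,0,0],[-30,1,0],0],[[0,0,0],[-30,1,0],0],[[0,0,0],[-30,1,0],0],[[0,0,0],[-30,1,0],0],[[0,0,0],[-30,1,0],0]]'
python3 -m crank '[[[0,0,0],[-20,2,0],0],[[0,0,0],[-13,1,0],0],[[0,0,0],[-5,0,0],0],[[0,0,0],[0,0,0],0],[[0,0,0],[0,0,0],0],[[0,0,0],[0,0,0],0]]'
```

```text
time: 10.92
eef_pos: [0.6032, 0.3246, 0.1451]
eef_rot: [[-0.007, 1.0, 0.002], [1.0, 0.007, 0.006], [0.006, 0.002, -1.0]]
wrist_force: [0.4, 0.3, -1.3]
finger_gap: 0.499
grasp_force: 30.0
time: 11.58
eef_pos: [0.6125, 0.0776, 0.143]
eef_rot: [[-0.0, 1.0, -0.0], [1.0, 0.0, -0.0], [-0.0, -0.0, -1.0]]
wrist_force: [-0.4, 0.2, -1.0]
finger_gap: 0.498
grasp_force: 30.0
time: 12.25
eef_pos: [0.6206, -0.1623, 0.143]
eef_rot: [[-0.0, 1.0, -0.0], [1.0, 0.0, 0.0], [0.0, -0.0, -1.0]]
wrist_force: [0.9, 0.5, -1.1]
finger_gap: 0.498
grasp_force: 30.0
time: 12.75
eef_pos: [0.6243, -0.1963, 0.1428]
eef_rot: [[-0.003, 1.0, 0.0], [1.0, 0.003, 0.001], [0.001, 0.0, -1.0]]
wrist_force: [1.8, -0.3, -0.7]
finger_gap: 0.498
grasp_force: 30.0
```

```bash
python3 -m crank '[[[0,0,0],[-2.5,0,20],0],[[0,0,0],[0,0,20],0],[[0,0,0],[0,0,20],0],[[0,0,0],[0,0,20],0],[[0,0,0],[0,0,14],0],[[0,0,0],[0,0,7],0],[[0,0,0],[0,0,3],0],[[0,0,0],[0,0,0],0]]'
python3 -m crank '[[[0,0,0],[0,0,0],1],[[0,0,0],[0,0,0],1],[[0,0,0],[0,0,0],1],[[0,0,0],[0,0,0],1],[[0,0,0],[0,0,0],1],[[0,0,0],[0,0,0],1]]'
python3 -m crank '[[[0,0,0],[0,0,-10],1],[[0,0,0],[0,0,-20],1],[[0,0,0],[0,0,-20],1],[[0,0,0],[0,0,-20],1],[[0,0,0],[0,0,-20],1],[[0,0,0],[0,0,-14],1],[[0,0,0],[0,0,0],1]]'
python3 -m crank '[[[0,0,0],[25,5.6,0],1],[[0,0,0],[25,5.6,0],1],[[0,0,0],[25,5.6,0],1],[[0,0,0],[25,5.6,0],1],[[0,0,0],[25,5.6,0],1],[[0,0,0],[25,5.6,0],1],[[0,0,0],[25,5.6,0],1],[[0,0,0],[25,5.6,0],1]]'
python3 -m crank '[[[0,0,0],[0,0,0],1],[[0,0,0],[0,0,0],1]]'
```

```text
time: 13.42
eef_pos: [0.6241, -0.201, 0.0385]
eef_rot: [[-0.001, 1.0, -0.0], [1.0, 0.001, 0.0], [0.0, -0.0, -1.0]]
wrist_force: [0.7, -0.2, -0.6]
finger_gap: 0.5
grasp_force: 30.0
time: 13.92
eef_pos: [0.6241, -0.2018, 0.0389]
eef_rot: [[0.0, 1.0, 0.0], [1.0, -0.0, -0.0], [-0.0, 0.0, -1.0]]
wrist_force: [-0.3, 0.4, 0.8]
finger_gap: 0.868
grasp_force: 0.0
time: 14.5
eef_pos: [0.6262, -0.2019, 0.1469]
eef_rot: [[-0.0, 1.0, 0.006], [1.0, 0.0, -0.002], [-0.002, 0.006, -1.0]]
wrist_force: [-0.2, 0.9, 0.9]
finger_gap: 1.001
grasp_force: 0.0
time: 15.17
eef_pos: [0.6683, -0.0006, 0.1413]
eef_rot: [[0.0, 1.0, -0.002], [1.0, -0.0, -0.0], [-0.0, -0.002, -1.0]]
wrist_force: [0.6, 0.3, 0.1]
finger_gap: 0.997
grasp_force: 0.0
time: 15.33
eef_pos: [0.6682, 0.0011, 0.1415]
eef_rot: [[-0.004, 1.0, -0.001], [1.0, 0.004, 0.001], [0.001, -0.001, -1.0]]
wrist_force: [0.0, -1.2, -0.2]
finger_gap: 0.999
grasp_force: 0.0
```

```bash
python3 -m crank '[[[0,0,0],[0,0,20],1],[[0,0,0],[0,0,22],1],[[0,0,0],[0,0,22],1],[[0,0,0],[0,0,22],1],[[0,0,0],[0,0,18],1],[[0,0,0],[0,0,5],1],[[0,0,0],[0,0,0],1]]'
python3 -m crank '[[[0,0,0],[0,0,0],0],[[0,0,0],[0,0,0],0],[[0,0,0],[0,0,0],0],[[0,0,0],[0,0,0],0],[[0,0,0],[0,0,0],0],[[0,0,0],[0,0,0],0],[[0,0,0],[0,0,0],0],[[0,0,0],[0,0,0],0]]'
python3 - <<'E'
from h import *
from cell import r
c=r.capture("top"); cv2.imwrite("pics/t3.png",cv2.resize(c["pixels"][100:290,170:550],None,fx=2,fy=2))
E
```

```text
time: 15.92
eef_pos: [0.667, -0.0036, 0.0311]
eef_rot: [[0.002, 1.0, -0.004], [1.0, -0.002, -0.001], [-0.001, -0.004, -1.0]]
wrist_force: [-0.3, -0.5, -0.4]
finger_gap: 0.999
grasp_force: 0.0
time: 16.58
eef_pos: [0.6691, -0.0016, 0.0338]
eef_rot: [[-0.0, 1.0, 0.001], [1.0, 0.0, -0.0], [-0.0, 0.001, -1.0]]
wrist_force: [0.3, 0.4, 0.5]
finger_gap: 0.5
grasp_force: 30.0
```

View pics/t3.png

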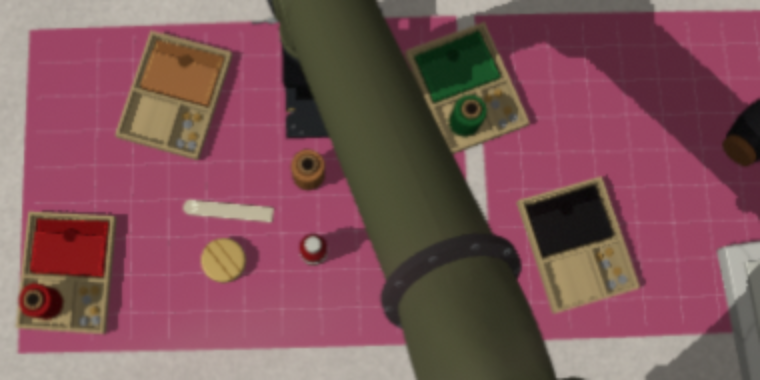

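Green stands in its bay at (468,112), and red in its own at (40,300). Next, black goes to its bay.

```bash
python3 -m crank '[[[0,0,0],[0,0,-10],0],[[0,0,0],[0,0,-20],0],[[0,0,0],[0,0,-20],0],[[0,0,0],[0,0,-20],0],[[0,0,0],[0,0,-20],0],[[0,0,0],[0,0,-19],0],[[0,0,0],[-10.8,-8.5,0],0],[[0,0,0],[-21.8,-17.5,0],0]]'
python3 -m crank '[[[0,0,0],[-21.8,-17.5,0],0],[[0,0,0],[-21.8,-17.5,0],0],[[0,0,0],[-21.8,-17.5,0],0],[[0,0,0],[-21.8,-17.5,0],0],[[0,0,0],[-21.8,-17.5,0],0],[[0,0,0],[-21.8,-17.5,0],0],[[0,0,0],[-21.8,-17.5,0],0],[[0,0,0],[-21.8,-17.5,0],0]]'
python3 -m crank '[[[0,0,0],[-21.8,-17.5,0],0],[[0,0,0],[-21.8,-17.5,0],0],[[0,0,0],[-21.8,-17.5,0],0],[[0,0,0],[-21.8,-17.5,0],0],[[0,0,0],[-21.8,-17.5,0],0],[[0,0,0],[-11,-9,0],0],[[0,0,0],[0,0,0],0],[[0,0,0],[0,0,0],0]]'
python3 -m crank '[[[0,0,0],[0,0,0],0],[[0,0,0],[0,0,0],0]]'
```

```text
time: 17.3
eef_pos: [0.644, -0.0303, 0.1442]
eef_rot: [[-0.006, 1.0, 0.004], [1.0, 0.006, 0.003], [0.003, 0.004, -1.0]]
wrist_force: [-0.5, -0.1, -1.5]
finger_gap: 0.5
grasp_force: 30.0
time: 17.97
eef_pos: [0.5004, -0.21, 0.1419]
eef_rot: [[0.001, 1.0, -0.002], [1.0, -0.001, -0.0], [-0.0, -0.002, -1.0]]
wrist_force: [-0.7, -0.1, -0.7]
finger_gap: 0.501
grasp_force: 30.0
time: 18.63
eef_pos: [0.4049, -0.3289, 0.142]
eef_rot: [[0.003, 1.0, -0.001], [1.0, -0.003, 0.001], [0.001, -0.001, -1.0]]
wrist_force: [0.4, 0.1, -0.9]
finger_gap: 0.497
grasp_force: 30.0
time: 18.8
eef_pos: [0.4071, -0.3272, 0.1424]
eef_rot: [[-0.002, 1.0, 0.0], [1.0, 0.002, 0.001], [0.001, 0.0, -1.0]]
wrist_force: [0.1, 0.4, -1.1]
finger_gap: 0.496
grasp_force: 30.0
```

```bash
python3 -m crank '[[[0,0,0],[-1,0,20],0],[[0,0,0],[0,0,20],0],[[0,0,0],[0,0,20],0],[[0,0,0],[0,0,20],0],[[0,0,0],[0,0,14],0],[[0,0,0],[0,0,7],0],[[0,0,0],[0,0,2.5],0],[[0,0,0],[0,0,0],0]]'
python3 -m crank '[[[0,0,0],[0,0,0],1],[[0,0,0],[0,0,0],1],[[0,0,0],[0,0,0],1],[[0,0,0],[0,0,0],1],[[0,0,0],[0,0,0],1],[[0,0,0],[0,0,0],1]]'
python3 -m crank '[[[0,0,0],[0,0,-10],1],[[0,0,0],[0,0,-20],1],[[0,0,0],[0,0,-20],1],[[0,0,0],[0,0,-20],1],[[0,0,0],[0,0,-20],1],[[0,0,0],[0,0,-14],1],[[0,0,0],[0,0,0],1]]'
python3 -m crank '[[[0,0,0],[24,10.6,0],1],[[0,0,0],[24,10.6,0],1],[[0,0,0],[24,10.6,0],1],[[0,0,0],[24,10.6,0],1],[[0,0,0],[24,10.6,0],1],[[0,0,0],[24,10.6,0],1],[[0,0,0],[24,10.6,0],1],[[0,0,0],[24,10.6,0],1]]'
python3 -m crank '[[[0,0,0],[24,10.6,0],1],[[0,0,0],[24,10.6,0],1],[[0,0,0],[24,10.6,0],1],[[0,0,0],[24,10.6,0],1],[[0,0,0],[24,10.6,0],1],[[0,0,0],[24,10.6,0],1],[[0,0,0],[0,0,0],1],[[0,0,0],[0,0,0],1]]'
```

```text
time: 19.47
eef_pos: [0.4067, -0.3289, 0.039]
eef_rot: [[-0.001, 1.0, -0.0], [1.0, 0.001, 0.001], [0.001, -0.0, -1.0]]
wrist_force: [0.0, 0.8, 0.2]
finger_gap: 0.492
grasp_force: 30.0
time: 19.97
eef_pos: [0.4064, -0.3298, 0.0394]
eef_rot: [[0.0, 1.0, 0.0], [1.0, -0.0, -0.001], [-0.001, 0.0, -1.0]]
wrist_force: [0.7, -0.8, -0.7]
finger_gap: 0.867
grasp_force: 0.0
time: 20.55
eef_pos: [0.4082, -0.331, 0.1472]
eef_rot: [[-0.0, 1.0, 0.005], [1.0, 0.0, -0.005], [-0.005, 0.005, -1.0]]
wrist_force: [0.5, 0.3, 1.1]
finger_gap: 1.002
grasp_force: 0.0
time: 21.22
eef_pos: [0.491, -0.1363, 0.1427]
eef_rot: [[-0.0, 1.0, -0.001], [1.0, 0.0, -0.0], [-0.0, -0.001, -1.0]]
wrist_force: [-0.3, -0.2, -0.0]
finger_gap: 0.998
grasp_force: 0.0
time: 21.88
eef_pos: [0.5544, 0.0084, 0.1426]
eef_rot: [[-0.004, 1.0, -0.001], [1.0, 0.004, 0.001], [0.001, -0.001, -1.0]]
wrist_force: [-0.7, 0.2, 0.3]
finger_gap: 0.999
grasp_force: 0.0
```

```bash
python3 -m crank '[[[0,0,0],[2,1,20],1],[[0,0,0],[0,0,22],1],[[0,0,0],[0,0,22],1],[[0,0,0],[0,0,22],1],[[0,0,0],[0,0,18],1],[[0,0,0],[0,0,5],1],[[0,0,0],[0,0,0],1]]'
python3 -m crank '[[[0,0,0],[0,0,0],0],[[0,0,0],[0,0,0],0],[[0,0,0],[0,0,0],0],[[0,0,0],[0,0,0],0],[[0,0,0],[0,0,0],0],[[0,0,0],[0,0,0],0],[[0,0,0],[0,0,0],0],[[0,0,0],[0,0,0],0]]'
python3 -m crank '[[[0,0,0],[0,0,-10],0],[[0,0,0],[0,0,-20],0],[[0,0,0],[0,0,-20],0],[[0,0,0],[0,0,-20],0],[[0,0,0],[0,0,-20],0],[[0,0,0],[0,0,-19],0],[[0,0,0],[9,4,0],0],[[0,0,0],[22,8,0],0]]'
python3 -m crank '[[[0,0,0],[22,9,0],0],[[0,0,0],[22,9,0],0],[[0,0,0],[22,9,0],0],[[0,0,0],[22,9,0],0],[[0,0,0],[22,8,0],0],[[0,0,0],[22,8,0],0],[[0,0,0],[22,8,0],0],[[0,0,0],[22,8,0],0]]'
python3 -m crank '[[[0,0,0],[10,3,0],0],[[0,0,0],[0,0,0],0],[[0,0,0],[0,0,0],0],[[0,0,0],[0,0,0],0]]'
```

```text
time: 22.47
eef_pos: [0.5539, 0.007, 0.0323]
eef_rot: [[0.001, 1.0, -0.004], [1.0, -0.001, -0.0], [-0.0, -0.004, -1.0]]
wrist_force: [-0.3, 1.0, -0.3]
finger_gap: 0.996
grasp_force: 0.0
time: 23.13
eef_pos: [0.5561, 0.0084, 0.0343]
eef_rot: [[-0.0, 1.0, 0.001], [1.0, 0.0, -0.0], [-0.0, 0.001, -1.0]]
wrist_force: [0.3, -0.1, 1.7]
finger_gap: 0.498
grasp_force: 30.0
time: 23.8
eef_pos: [0.5684, 0.0359, 0.1443]
eef_rot: [[0.006, 1.0, 0.002], [1.0, -0.006, -0.003], [-0.003, 0.002, -1.0]]
wrist_force: [-0.1, -0.2, -1.8]
finger_gap: 0.5
grasp_force: 30.0
time: 24.47
eef_pos: [0.6353, 0.2169, 0.142]
eef_rot: [[-0.0, 1.0, -0.002], [1.0, 0.0, -0.0], [-0.0, -0.002, -1.0]]
wrist_force: [-0.2, 0.8, -1.4]
finger_gap: 0.498
grasp_force: 30.0
time: 24.8
eef_pos: [0.6385, 0.2236, 0.1425]
eef_rot: [[0.001, 1.0, -0.001], [1.0, -0.001, -0.002], [-0.002, -0.001, -1.0]]
wrist_force: [-0.4, -1.0, -0.7]
finger_gap: 0.497
grasp_force: 30.0
```

```bash
python3 -m crank '[[[0,0,0],[0,1.5,20],0],[[0,0,0],[0,0,20],0],[[0,0,0],[0,0,20],0],[[0,0,0],[0,0,20],0],[[0,0,0],[0,0,14],0],[[0,0,0],[0,0,7],0],[[0,0,0],[0,0,2.5],0],[[0,0,0],[0,0,0],0]]'
python3 -m crank '[[[0,0,0],[0,0,0],1],[[0,0,0],[0,0,0],1],[[0,0,0],[0,0,0],1],[[0,0,0],[0,0,0],1],[[0,0,0],[0,0,0],1],[[0,0,0],[0,0,0],1]]'
python3 -m crank '[[[0,0,0],[0,0,-10],1],[[0,0,0],[0,0,-20],1],[[0,0,0],[0,0,-20],1],[[0,0,0],[0,0,-20],1],[[0,0,0],[0,0,-20],1],[[0,0,0],[0,0,-20],1],[[0,0,0],[0,0,-20],1],[[0,0,0],[0,0,-20],1]]'
python3 -m crank '[[[0,0,0],[-25,-12,0],1],[[0,0,0],[-25,-12,0],1],[[0,0,0],[-25,-12,0],1],[[0,0,0],[-25,-12,0],1],[[0,0,0],[-25,-12,0],1],[[0,0,0],[-25,-12,0],1],[[0,0,0],[-25,-12,0],1],[[0,0,0],[-25,-12,0],1]]'
python3 -m crank '[[[0,0,0],[0,0,0],1],[[0,0,0],[0,0,0],1]]'
python3 - <<'E'
from h import *
from cell import r
c=r.capture("top"); cv2.imwrite("pics/t4.png",cv2.resize(c["pixels"][100:290,170:550],None,fx=2,fy=2))
for o in spools(c): print(*o)
c=r.capture("side"); cv2.imwrite("pics/s4.png",c["pixels"]); print("side")
for o in spools(c): print(*o)
E
```

```text
time: 25.47
eef_pos: [0.6404, 0.2247, 0.0396]
eef_rot: [[0.001, 1.0, 0.0], [1.0, -0.001, -0.0], [-0.0, 0.0, -1.0]]
wrist_force: [1.1, 0.3, -1.1]
finger_gap: 0.498
grasp_force: 30.0
time: 25.97
eef_pos: [0.6403, 0.2255, 0.0398]
eef_rot: [[-0.0, 1.0, 0.001], [1.0, 0.0, 0.0], [0.0, 0.001, -1.0]]
wrist_force: [-0.0, -0.1, -0.0]
finger_gap: 0.869
grasp_force: 0.0
time: 26.63
eef_pos: [0.6401, 0.2255, 0.1915]
eef_rot: [[-0.0, 1.0, 0.001], [1.0, 0.0, 0.0], [0.0, 0.001, -1.0]]
wrist_force: [0.4, 0.8, 0.5]
finger_gap: 1.002
grasp_force: 0.0
time: 27.3
eef_pos: [0.5435, 0.0245, 0.1903]
eef_rot: [[-0.0, 1.0, 0.001], [1.0, 0.0, -0.0], [-0.0, 0.001, -1.0]]
wrist_force: [0.6, -0.3, -0.4]
finger_gap: 0.997
grasp_force: 0.0
time: 27.47
eef_pos: [0.544, 0.0235, 0.1903]
eef_rot: [[0.004, 1.0, 0.001], [1.0, -0.004, -0.002], [-0.002, 0.001, -1.0]]
wrist_force: [0.5, 0.5, 0.8]
finger_gap: 0.996
grasp_force: 0.0
[240. 154.] 235 [0.6393 0.2269 0.0634] [0.044 0.042 0.027] [0.6374 0.2262 0.0649] [ 43.  73. 105.]
[404. 155.] 237 [ 0.6242 -0.199   0.0631] [0.042 0.042 0.026] [ 0.6221 -0.1982  0.0647] [20. 41. 22.]
[383. 218.] 226 [ 0.4612 -0.1367  0.0613] [0.041 0.04  0.02 ] [ 0.461  -0.1358  0.0616] [90. 43. 40.]
[460. 238.] 257 [ 0.406  -0.326   0.0624] [0.043 0.042 0.024] [ 0.4048 -0.3252  0.0648] [21. 25. 31.]
[188. 250.] 243 [0.3926 0.3573 0.0627] [0.04  0.044 0.024] [0.3921 0.3559 0.0649] [ 21.  25. 102.]
side
[425. 156.] 184 [ 0.4032 -0.3236  0.0615] [0.043 0.045 0.022] [ 0.4021 -0.319   0.0625] [31.5 37.5 44.5]
[370. 184.] 201 [ 0.4596 -0.1348  0.0606] [0.042 0.044 0.021] [ 0.458  -0.1304  0.0606] [142.  61.  51.]
[340. 217.] 184 [0.4511 0.01   0.0671] [0.031 0.031 0.034] [0.4486 0.0128 0.0654] [ 94.  88. 181.]
[214. 235.] 304 [0.6375 0.2297 0.0619] [0.045 0.043 0.023] [0.6329 0.2317 0.0635] [ 52. 107. 156.]
[253. 344.] 485 [0.3918 0.3599 0.062 ] [0.044 0.044 0.024] [0.3892 0.362  0.0648] [  6.   6. 151.]
```

View pics/t4.png

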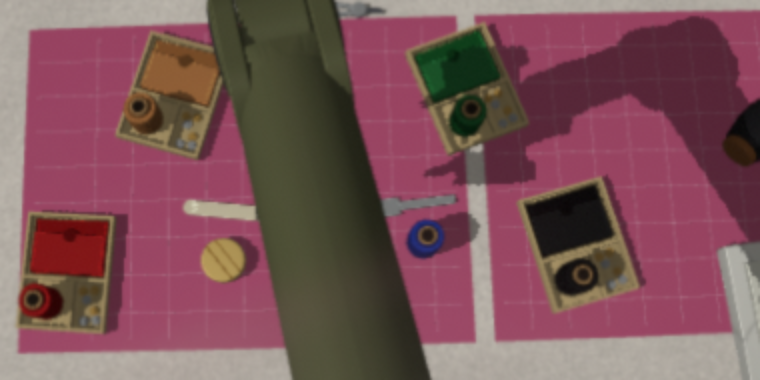

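View pics/s4.png

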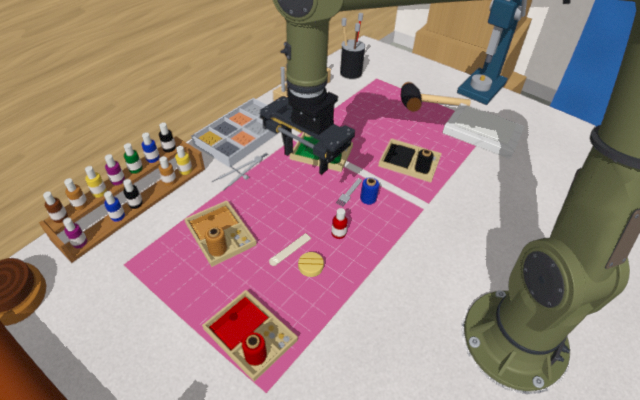

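All four spools stand upright in their matching bays: tan (240,154), green (404,155), black (460,238) and red (188,250) in full top-view pixels, tops about 70 mm high. Blue and the dye bottle haven't moved, and the gripper is clear.

```bash
python3 -c "
from cell import r
print(r.close_job())"
```

```text
the job is handed in; nothing more can be done
None
```

The black, tan, red and green spools each stand upright in the bay of the matching tray, the blue spool and the dye bottle were left where they stood, and the job was handed in at about 28 s of the 102 s allowed.

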